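Measure a drilled post block with the depth gauge

TASK

Check how deep the round bore is drilled: set the depth gauge centrally over the round bore (not over the block with the square mortise), its metal bar resting flat on the block's top face, and push its rod down by the black knob until the tip touches the bottom of the bore. Let go and leave the gauge standing there, so that the depth can be read from the rod.

Things in the scene. Friction and masses are not known exactly. Their poses are not given: they have to be found in the camera images.
- depth_gauge: Loose depth gauge, 0.33 kg, standing on the bench. Stock: aluminium bar 110 long (own x), 40 wide, 24 mm high, 8 mm collar on top. A vertical steel rod slides through its centre, with a black knob (round, 32 mm wide, 40 mm high) on top, the place to grasp. Rod up, as at the start: knob 120 to 160 mm above the origin. Origin: centre of the stock's underside, z up along the rod. Any yaw will do on the block
- rod_tip (a point): Centre of the flat lower end of the rod (10 mm thick); the knob's centre is always 139 mm above it. At the start 1 mm inside the stock's underside, at the upper stop: lifted by the knob, the stock hangs there. The rod slides down up to 86 mm against about 2 N of friction, stays where left and does not fall by itself. Reading: how far this point is below the stock's underside
- bore_mouth (a point): Centre of the mouth of the round bore, level with its block's top face, z up. Block: pale timber, 130 x 130 x 90 mm high, fixed to the bench, yaw within 12 degrees. The bore is vertical, 45 mm wide, in the middle of the face. A second fixed block, alike, has a square mortise 45 mm wide instead: leave that one
- bore_floor (a point): Centre of the flat, rigid bottom of the round bore, on its axis; 40 to 75 mm below the mouth, different each time
There are look-alikes about, which are no part of the job. What is meant by the depth_gauge is not brown, green or red, and is the smaller of those in its own colour.

How it is judged:
By the outcome, as a careful person would: the job done as asked, in the order asked, and still so for the second after the job is handed in, with the robot touching nothing.
It also fails if it takes over 45 s, if anything falls off the work surface, if the arm or the gripper's body presses on something with over 40 N, if the wrist force passes 120 N, or if a joint passes its speed limit or range.

ROBOT

A 6-joint arm with a two-finger parallel gripper is mounted at the origin on the work surface. World frame = base frame: x ahead of the robot, y to its left, z up, the work surface at z = 0. Lengths are in m, angles in degrees, forces in N, time in s.
With the tool pointing down it reaches from about 0.4 to 0.825 m from the base axis. Payload 7 kg.
Tool frame: the origin (TCP) lies at the very end of the fingers, on their centre line; the grasp point (between the pads) lies hold_point_z behind it (hold_point_z is the distance from the TCP to the grasp point, in m); z points along the fingers, y is the direction in which the jaws open and shut (so a half turn about z gives the same grasp; the last joint's range is limited). The gripper opens to 88 mm and grips with 3 to 60 N. Pads are 19 mm wide; open, the fingers measure 130 mm over their backs; the gripper's body (78 mm by 193 mm) begins 47 mm behind the grasp point.
Start: joints at [-49.326, 20.546, 0.682, 0, -70.136, -16.507], TCP at [0.276, -0.616, 0.227] pointing down, gripper open.
Joint ranges: [-176.03, 176.03], [-82.01, 121.73], [-58.28, 71.71], [-173.87, 95.51], [-174.79, -0.11], [-173.66, 173.66]. Speed limits (degrees/s): [136.94, 136.94, 172.46, 180, 180, 180].

INTERFACE

Orientations are given as [roll, pitch, yaw] about the fixed x, y, z axes, in that order (R = Rz(yaw) Ry(pitch) Rx(roll)).
In Python, from plant import get_obs, snapshot, close_job, hold_point_z gives the robot as it stands. The module is installed in compiled form; this text tells all that it offers.
- The arm moves only by the tool jog_arm, never from a script. Its argument "commands" is a list of rows, each a list of 4 numbers: the shift along the world's x, y, z in mm, then the turn about the world's z in degrees. In form: [[x, y, z, turn], ...]. A call has exactly 10 rows; each row shifts and turns the commanded pose from where the row before left it; what a row does not reach is not made up. A row lasts 1/12 s, in which the tool goes at most 41.7 mm and 7.16 degrees, less where a joint would pass 70% of its speed; a pose out of reach is approached as far as the arm can. A call is refused whole if a number of a shift passes 41.7 or a number of a turn 7.16, either way. A call with a gripper value outside its range is refused whole. "fingers" is the finger opening in mm, from 0 to 87.6, set as the call begins (left out, the last holds). The fingers move at their own pace and stop on an object; the grip force is fixed at half the most. Time passes only in rows, so rows that do not move let the fingers close, or fill a call up. It gives the time, the measured TCP pose, the force and the opening at its end, in the units of the state.
- get_obs(): the state, without advancing time (a new reading comes with each control period).
- snapshot(name): name is "scene" or "side" or "wrist"; returns a dict with "image" (400x640x3 uint8, red, green, blue), "fov_y" (degrees; the focal length in pixels is half the picture's height over the tangent of half this angle, whatever the lens; pixels are square), "cx", "cy" (the principal point, pixels), "dist_coeffs" ([k1, k2, p1, p2, k3] as OpenCV has them; the pictures are not rectified), "rvec" (rotation vector, rad) and "tvec" (3), from world to camera coordinates, as OpenCV has them; the wrist camera has in their place "mount" (4x4, takes a point from camera to tool coordinates, whose origin is the TCP and whose axes are the flange's). Camera axes: x right, y down, z forward; pixel columns grow to the right and rows downward; lengths in m; the calibration is good to about 2 mm. A picture is of the moment at which its call begins: read the wrist's pose just before it. There is no depth.
- close_job(): hands the job in, once; it reports no verdict.
The state is a dict: "clock": time; "joint_pos": joint angles; "qvel": joint speeds; "tau": joint torques, N m; "tool_pos": TCP position; "orientation": TCP orientation; "force": force on the tool from outside, world axes, zero at the start; "moment": the same for the moment, N m; "opening": finger opening in m.
Only numpy, scipy, OpenCV 4.12 (cv2) and the standard library are available. Lean on these libraries where they do the work, as an engineer would, in place of code of your own. Each camera call takes 0.05 s, during which the arm holds its last target.

## Working session

There is one attempt and no reset: what is moved stays moved. The work goes in short steps, Python scripts to look and compute and a tool call to move; the robot and the scene stay as the last step left them, time stands still between calls to the robot, and variables do not carry over. Pictures are saved under pics/ and viewed, and the job is handed in when it is done.

Besides the shell and the picture viewer there is one more tool, called after "Emit:" as name([rows], argument=value, ...), one row to a line, values as JSON. jog_arm: Moves the arm, as the interface text tells. Its arguments: {"type":"object","properties":{"commands":{"type":"array","items":{"type":"array","items":{"type":"number"}}},"fingers":{"type":"number"}},"required":["commands"]}

```bash
mkdir -p pics
cat > h.py <<'E'
import numpy as np, cv2
from plant import get_obs, snapshot, close_job, hold_point_z
from scipy.spatial.transform import Rotation as R
def cam(s,o=None):
    f=200/np.tan(np.radians(s["fov_y"])/2)
    K=np.array([[f,0,s["cx"]],[0,f,s["cy"]],[0,0,1.]])
    d=np.array(s["dist_coeffs"],float)
    if "rvec" in s:
        Rm=cv2.Rodrigues(np.array(s["rvec"],float))[0]; t=np.array(s["tvec"],float).ravel()
    else:
        M=np.array(s["mount"]); Rt=R.from_euler('xyz',o["orientation"],degrees=True).as_matrix()
        Rc=Rt@M[:3,:3]; c=Rt@M[:3,3]+np.array(o["tool_pos"]); Rm=Rc.T; t=-Rm@c
    return K,d,Rm,t
def ray(C,px):
    K,d,Rm,t=C
    u=cv2.undistortPoints(np.array(px,float).reshape(-1,1,2),K,d).reshape(-1,2)
    return -Rm.T@t, np.c_[u,np.ones(len(u))]@Rm
def onz(C,px,z):
    c,v=ray(C,px); return c+v*((z-c[2])/v[:,2])[:,None]
def proj(C,P):
    K,d,Rm,t=C
    return cv2.projectPoints(np.array(P,float).reshape(-1,1,3),cv2.Rodrigues(Rm)[0],t,K,d)[0].reshape(-1,2)
def grab(n):
    o=get_obs(); s=snapshot(n); return s["image"],cam(s,o),o
def save(im,n): cv2.imwrite('pics/'+n,im[:,:,::-1])
E
python3 - <<'E'
from h import *
print(get_obs(),hold_point_z() if callable(hold_point_z) else hold_point_z)
for n in("scene","side","wrist"):
    im,C,o=grab(n); save(im,n+'0.png'); print(n,-C[2].T@C[3], C[1])
E
```

```text
{'clock': 0.0, 'joint_pos': array([-4.93251919e+01,  2.05887417e+01,  6.33934648e-01, -1.97531653e-02,
       -7.01338399e+01, -1.65072017e+01]), 'qvel': array([-0.00779924, -0.0273352 , -0.06259411, -0.03802315, -0.12809243,
       -0.06457087]), 'tau': array([-1.19537628e-03, -5.82718670e+01,  2.93055439e+01,  6.99739069e+00,
        6.70002846e-03, -2.31056301e-04]), 'tool_pos': array([ 0.27613485, -0.6154118 ,  0.22565545]), 'orientation': array([ 1.79909730e+02, -7.38610991e-03, -1.55839115e+02]), 'force': array([-0.93999755, -0.19533058, -0.30735671]), 'moment': array([-0.03711256,  0.02875261, -0.0138259 ]), 'opening': 0.08763125602415824} 0.0188
scene [ 1.09873897 -0.39513699  1.14370033] [0.00112131 0.         0.         0.         0.        ]
side [0.01212358 0.62984056 0.95516597] [-0.04698741  0.          0.          0.          0.        ]
wrist [ 0.2078313  -0.6462071   0.38313119] [0.00694774 0.         0.         0.         0.        ]
```

View pics/scene0.png

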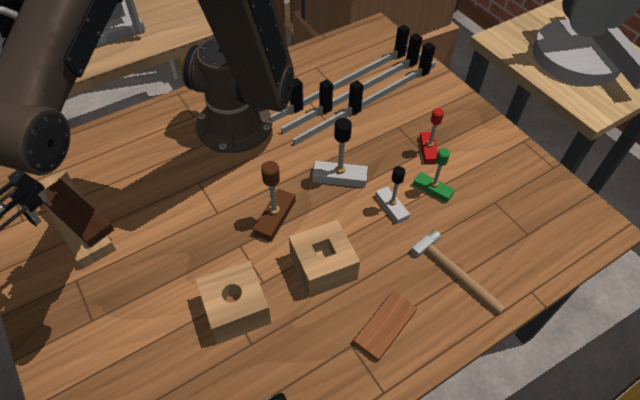

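View pics/side0.png

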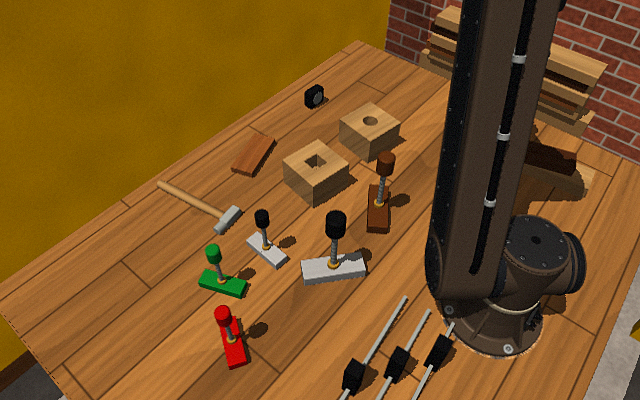

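View pics/wrist0.png

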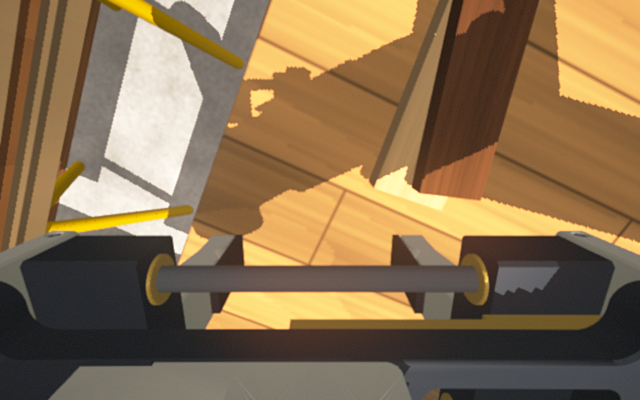

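Gauges in the scene picture: silver large (340,173), silver small (393,203), brown (273,213), green (435,185), red (430,148). The silver small one fits, because it's not brown, green or red and is the smaller of the two silver ones. The round bore is in the block at (232,297); the square mortise is at (323,250). I'll confirm with an enlarged crop and measure.

Run:
```python
from h import *
im,C,o=grab("scene"); 
crop=np.hstack([cv2.resize(im[120:240,300:420],(400,400),interpolation=2),cv2.resize(im[240:340,185:285],(400,400),interpolation=2)])
save(crop,'c1.png')
im2,C2,o=grab("side")
crop=np.hstack([cv2.resize(im2[190:290,220:320],(400,400),interpolation=2),cv2.resize(im2[90:190,320:420],(400,400),interpolation=2)])
save(crop,'c2.png')
def blobs(m):
    n,l,st,ce=cv2.connectedComponentsWithStats(m.astype(np.uint8))
    return [(st[i].tolist(),ce[i].round(1).tolist()) for i in range(1,n) if st[i,4]>60]
for nm,I,(x0,y0,x1,y1) in(("scene",im,(370,155,420,230)),("side",im2,(235,200,300,275))):
    s=I[y0:y1,x0:x1].astype(int); mx=s.max(2);mn=s.min(2)
    print(nm,"knob",blobs(mx<45),"stock",blobs((mn>110)&(mx-mn<40)), x0,y0)
```

```text
scene knob [([22, 12, 13, 17, 163], [27.9, 19.7])] stock [([6, 31, 17, 17, 171], [15.0, 38.7]), ([17, 42, 23, 23, 239], [28.4, 54.6])] 370 155
side knob [([20, 10, 14, 19, 226], [26.7, 18.7])] stock [([11, 31, 41, 35, 497], [30.9, 48.7])] 235 200
```

View pics/c1.png

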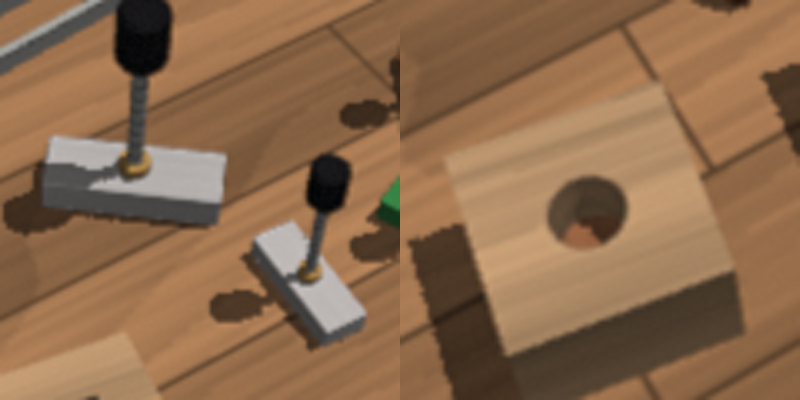

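View pics/c2.png

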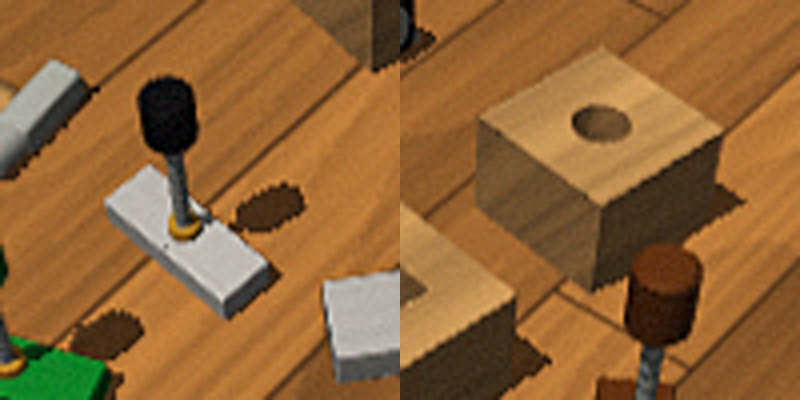

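Run:
```python
from h import *
_,C,_=grab("scene"); _,C2,_=grab("side")
def tri(p,q):
    c1,v1=ray(C,p);c2,v2=ray(C2,q);A=[];b=[]
    M=np.zeros((3,3));r=np.zeros(3)
    for c,v in((c1,v1[0]),(c2,v2[0])):
        v=v/np.linalg.norm(v);Q=np.eye(3)-np.outer(v,v);M+=Q;r+=Q@c
    return np.linalg.solve(M,r)
print("knob",tri((397.9,174.7),(261.7,218.7)), onz(C,(397.9,174.7),.14),onz(C2,(261.7,218.7),.14))
P=np.array([(293,222),(253,240),(326,330),(365,315)])/3.3333+[300,120]
T=onz(C,P,.024);print(T.round(4),T.mean(0))
Q=np.array([(150,165),(105,203),(225,300),(270,265)])/4+[220,190]
T2=onz(C2,Q,.024);print(T2.round(4),T2.mean(0))
for t in(T,T2):
    for a,b in((1,2),(0,3)): d=t[b]-t[a];print(np.degrees(np.arctan2(d[1],d[0])),np.linalg.norm(d))
print("bore",onz(C,(232,293),.09),onz(C2,(370.5,120.9),.09))
# bore mask-free: block top corners
B=np.array([(662,85),(445,157),(508,355),(735,270)]);B=(B-[400,0])/4+[185,240]
t=onz(C,B,.09);print(t.round(4),t.mean(0))
B=np.array([(601,47),(478,118),(600,206),(721,132)]);B=(B-[400,0])/4+[320,90]
t=onz(C2,B,.09);print(t.round(4),t.mean(0))
```

```text
knob [0.51215277 0.22203908 0.13707623] [[0.51450998 0.22101025 0.14      ]] [[0.50965124 0.22279065 0.14      ]]
[[0.4663 0.2425 0.024 ]
 [0.4639 0.203  0.024 ]
 [0.5676 0.1992 0.024 ]
 [0.5726 0.2347 0.024 ]] [0.51760716 0.21982825 0.024     ]
[[0.5602 0.2011 0.024 ]
 [0.561  0.2405 0.024 ]
 [0.4541 0.2442 0.024 ]
 [0.4501 0.208  0.024 ]] [0.5063742  0.22346028 0.024     ]
-2.0733872674672065 0.10376247822723765
-4.181574483098092 0.10662245138662722
178.02015294911965 0.10696200666044328
176.37735826241348 0.11027315586334903
bore [[ 0.56143184 -0.27562941  0.09      ]] [[ 0.55062208 -0.27474444  0.09      ]]
[[ 0.5112 -0.2025  0.09  ]
 [ 0.4872 -0.329   0.09  ]
 [ 0.6143 -0.3496  0.09  ]
 [ 0.636  -0.2229  0.09  ]] [ 0.56216807 -0.27601412  0.09      ]
[[ 0.6046 -0.3495  0.09  ]
 [ 0.6249 -0.2197  0.09  ]
 [ 0.4992 -0.1998  0.09  ]
 [ 0.4775 -0.3248  0.09  ]] [ 0.55157249 -0.27344597  0.09      ]
```

Run:
```python
from h import *
_,C,_=grab("scene"); _,C2,_=grab("side"); _,W,_=grab("wrist")
c,v=ray(W,(320,200)); print("wrist axis",v, c, "fx",W[0][0,0])
def tri(p,q):
    c1,v1=ray(C,p);c2,v2=ray(C2,q)
    M=np.zeros((3,3));r=np.zeros(3)
    for c,v in((c1,v1[0]),(c2,v2[0])):
        v=v/np.linalg.norm(v);Q=np.eye(3)-np.outer(v,v);M+=Q;r+=Q@c
    return np.linalg.solve(M,r)
for n,p,q in(("big",(343,130),(336,224)),("green",(443,157),(212,254)),("brown",(271,173),(386,164)),("bore",(232,293),(370.5,120.9)),("mort",(323,247),(315,161)),("red",(437,117),(223,316))): print(n,tri(p,q).round(3))
```

```text
wrist axis [[ 0.24336072  0.11853832 -0.9627466 ]] [ 0.20788534 -0.64636487  0.38385053] fx 289.78011653356003
big [0.349 0.159 0.191]
green [0.527 0.36  0.136]
brown [ 0.371 -0.066  0.185]
bore [ 0.556 -0.277  0.085]
mort [ 0.568 -0.038  0.09 ]
red [0.403 0.444 0.134]
```

Emit:
jog_arm([
  [0,0,35,0],
  [5,5,35,0],
  [20,20,20,0],
  [25,30,10,0],
  [25,30,0,0],
  [25,30,0,0],
  [25,30,0,0],
  [25,30,0,0],
  [25,30,0,0],
  [20,20,0,0],
])

```text
clock: 1.33
tool_pos: [0.4727, -0.3883, 0.3271]
orientation: [-180.0, 0.1, -155.8]
force: [0.4, -0.6, 0.0]
opening: 0.0876
```

Emit:
jog_arm([
  [15,20,0,0],
  [15,20,0,0],
  [0,0,0,0],
  [0,0,0,0],
  [0,0,0,0],
  [0,0,0,0],
  [0,0,0,0],
  [0,0,0,0],
  [0,0,0,0],
  [0,0,0,0],
])

```text
clock: 2.17
tool_pos: [0.501, -0.3512, 0.3265]
orientation: [180.0, -0.0, -155.9]
force: [-0.0, -0.6, -0.2]
opening: 0.0875
```

Run:
```python
from h import *
im,W,o=grab("wrist"); save(im,'w1.png'); print(o['tool_pos'],o['qvel'].max(), proj(W,[[.556,-.275,.09]]))
```

```text
[ 0.50101413 -0.35122729  0.32653661] 0.2214685848049281 [[349.8635469  230.12927109]]
```

View pics/w1.png

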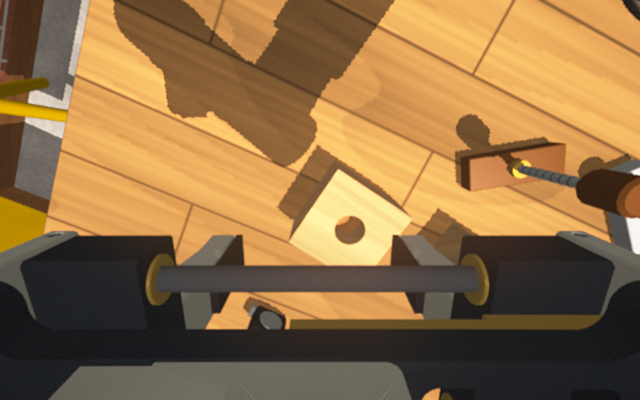

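The bore mouth is near (350,229), very close to where my estimate projects. I'll fit it precisely.

Run:
```python
from h import *
im=cv2.imread('pics/w1.png')[:,:,::-1].copy()
_,W,o=grab("wrist")
save(cv2.resize(im[160:270,280:420],(800,628),interpolation=2)[:600],'c3.png')
g=im.astype(int); 
for r in (222,226,230,234,238): print(r,im[r,328:372].sum(1)//3)
```

```text
222 [222 223 223 223 223 222 223 221 211 188 174 170 169 160 157 154 144 124
 106 100  95  95  96 101 100 100  99  98 100  99  98  94  86  92 125 183
 211 213 213 212 213 214 213 213]
226 [221 221 220 222 223 220 209 161 101  92  93  92  93  95  97  97  94  96
  96  97  99  98 101  98  99 100  98  99  97  98  93  92  90  87  82  94
 148 202 216 218 216 215 213 211]
230 [221 222 222 223 223 218 187 118  88  93  93  96  95  96  95  95  96  98
  98 101  98  99  99  98  98  95  93  93  92  93  92  92  92  91  88  88
 115 172 207 215 214 214 215 215]
234 [213 216 216 217 218 218 204 157 107  94  97  98  98  97  96  94  95  95
  96  94  91  94  95  96  92  95  94  95  91  92  90  90  90  87  86 110
 166 205 212 212 210 210 210 211]
238 [211 212 214 216 216 217 217 214 199 158 111  97  97  97  99 101 100 101
 101 102  99 100  99  98 101  97  97  97  96  96  94  94 104 137 187 213
 219 219 217 217 216 214 212 211]
```

View pics/c3.png

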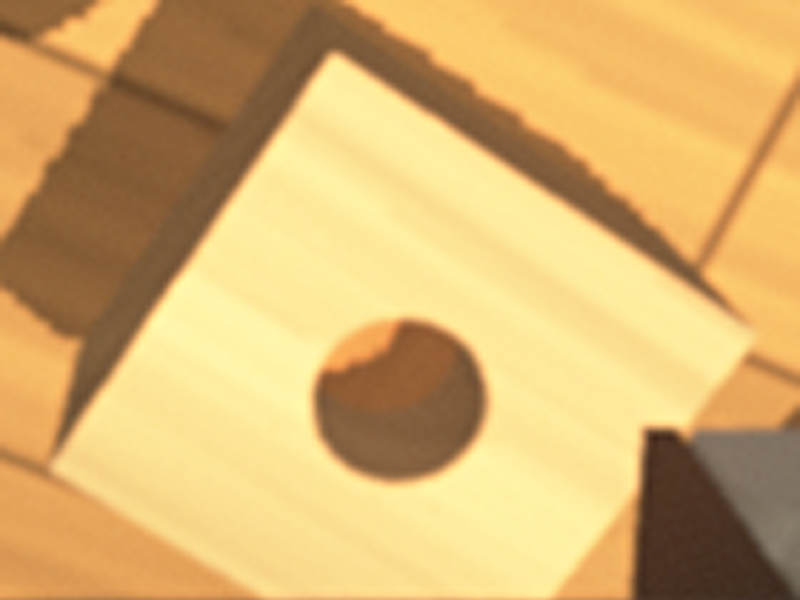

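```bash
cat >> h.py <<'E'
def circ(P):
    A=np.c_[2*P[:,:2],np.ones(len(P))]; s=np.linalg.lstsq(A,(P[:,:2]**2).sum(1),rcond=None)[0]
    return s[:2],np.sqrt(s[2]+s[0]**2+s[1]**2)
E
python3 - <<'E'
from h import *
im=cv2.imread('pics/w1.png')[:,:,::-1].copy(); _,W,o=grab("wrist")
x0,y0=325,208;s=im[y0:252,x0:375]
b=cv2.resize(s,None,fx=8,fy=8,interpolation=2).astype(int)
for th in(185,195):
    m=((b.sum(2)//3)<th).astype(np.uint8)
    cs=cv2.findContours(m,0,1)[0]; c=max(cs,key=cv2.contourArea).reshape(-1,2)
    p=(c+.5)/8-.5+[x0,y0]; print(p.min(0),p.max(0))
    print(circ(onz(W,p,.09)))
B=np.array([(337,52),(752,333),(55,465)])/(800/140)+[280,160]
t=onz(W,B,.09);print(t, t[1:].mean(0))
E
```

```text
[334.0625 215.0625] [365.1875 244.3125]
(array([ 0.55611328, -0.27524481]), np.float64(0.02250263820802239))
[333.9375 214.9375] [365.4375 244.5625]
(array([ 0.55608163, -0.27529903]), np.float64(0.022868282722548313))
[[ 0.48166668 -0.32752348  0.09      ]
 [ 0.50347238 -0.20191904  0.09      ]
 [ 0.60835164 -0.34801422  0.09      ]] [ 0.55591201 -0.27496663  0.09      ]
```

Emit:
jog_arm([
  [0,40,0,0],
  [0,40,0,0],
  [0,40,0,0],
  [0,40,0,0],
  [0,40,0,0],
  [0,40,0,0],
  [0,40,0,0],
  [0,40,0,0],
  [-10,40,0,0],
  [-15,37,0,0],
])

```text
clock: 3.15
tool_pos: [0.4762, 0.0483, 0.3264]
orientation: [-180.0, -0.0, -155.8]
force: [0.7, 1.4, 0.6]
opening: 0.0874
```

Emit:
jog_arm([
  [-10,35,0,0],
  [-10,35,0,0],
  [-10,30,0,0],
  [0,10,0,0],
  [0,0,0,0],
  [0,0,0,0],
  [0,0,0,0],
  [0,0,0,0],
  [0,0,0,0],
  [0,0,0,0],
])

```text
clock: 3.98
tool_pos: [0.4465, 0.1554, 0.3266]
orientation: [-180.0, -0.0, -155.9]
force: [1.2, -0.3, 0.5]
opening: 0.0873
```

Run:
```python
from h import *
im,W,o=grab("wrist"); save(im,'w2.png'); print(o['tool_pos'],o['orientation'],o['joint_pos'], proj(W,[[.512,.222,.14],[.512,.222,.16]]))
```

```text
[0.44654032 0.15535646 0.32656741] [-1.79999538e+02 -2.11778470e-03 -1.55918042e+02] [ 4.31165005e+01 -2.04996321e+00 -1.39258994e+01 -2.59787887e-04
 -7.81262164e+01 -1.09034489e+02] [[343.86349238 248.48509183]
 [345.28543332 255.50993714]]
```

View pics/w2.png

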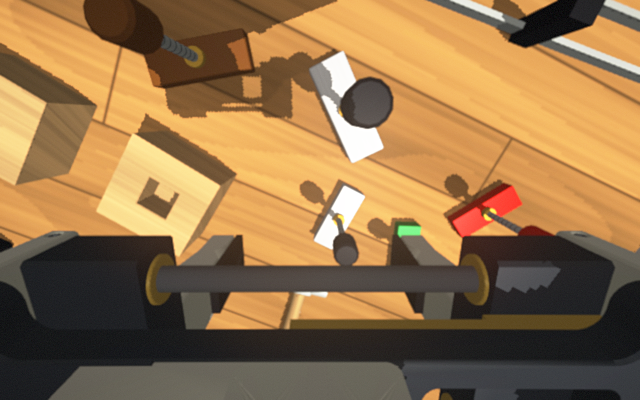

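The target's knob is at (345,249) and its gold collar at (340,218); the large silver gauge is at (365,103). I'll refine the knob position.

Run:
```python
from h import *
im=cv2.imread('pics/w2.png')[:,:,::-1].copy(); _,W,o=grab("wrist")
save(cv2.resize(im[180:270,300:380],(640,720),interpolation=2)[:600],'c4.png')
print(onz(W,[(340,218)],.032))
x0,y0=325,225;s=im[y0:265,x0:365].astype(int)
m=(s.max(2)<75).astype(np.uint8);n,l,st,ce=cv2.connectedComponentsWithStats(m);print(st,ce+[x0,y0])
c=ce[np.argmax(st[1:,4])+1]+[x0,y0];print(onz(W,[c],.14),onz(W,[c],.15))
```

```text
[[0.50709589 0.22317757 0.032     ]]
[[   0    0   40   40 1451]
 [   9    9   22   23  146]
 [  18    9    1    1    1]
 [  20    9    1    1    1]
 [  31   25    1    1    1]] [[344.72570641 244.72570641]
 [342.18493151 242.3630137 ]
 [343.         234.        ]
 [345.         234.        ]
 [356.         250.        ]]
[[0.50509271 0.21644916 0.14      ]] [[0.50139946 0.21379032 0.15      ]]
```

View pics/c4.png

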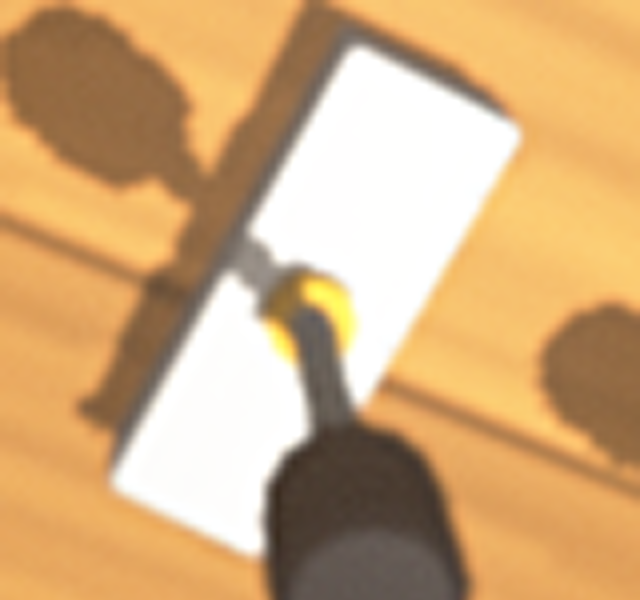

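Run:
```python
from h import *
im=cv2.imread('pics/w2.png')[:,:,::-1].copy(); _,W,o=grab("wrist")
f=lambda a:np.array(a,float)/8+[300,180]-.44
print("collar",onz(W,f([(308,315)]),.032))
t=onz(W,f([(352,42),(520,130),(110,485)]),.024);print(t,t[1:].mean(0))
d=t[2]-t[0];print(np.degrees(np.arctan2(d[1],d[0])),np.linalg.norm(d))
save(cv2.resize(im[220:275,315:375],(654,600),interpolation=2),'c5.png')
```

```text
collar [[0.50979305 0.22109049 0.032     ]]
[[0.45540078 0.20595138 0.024     ]
 [0.45802298 0.2453611  0.024     ]
 [0.56442273 0.20045301 0.024     ]] [0.51122285 0.22290705 0.024     ]
-2.887188146555595 0.1091605113068576
```

View pics/c5.png

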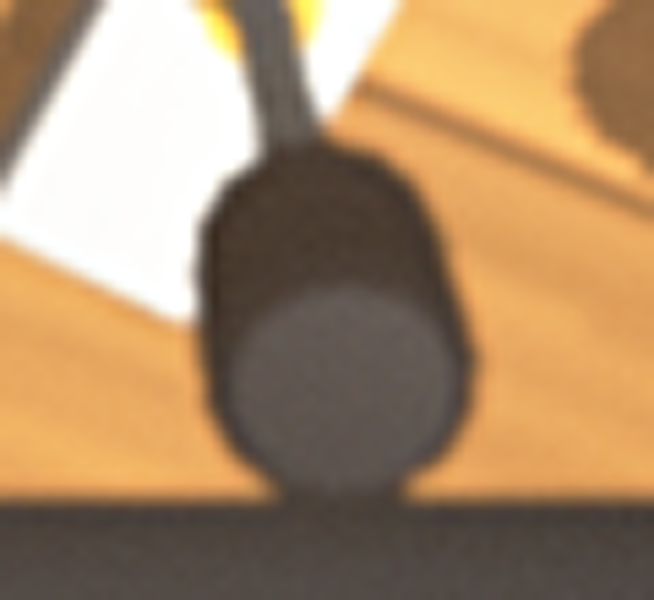

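Emit:
jog_arm([
  [22,22,0,0],
  [22,22,-10,0],
  [15,17,-25,0],
  [6,6,-30,0],
  [0,0,-30,0],
  [0,0,-30,0],
  [0,0,-30,0],
  [0,0,-25,0],
  [0,0,-15,0],
  [0,0,-7,0],
])

```text
clock: 4.97
tool_pos: [0.5102, 0.2221, 0.1219]
orientation: [-179.9, -0.2, -155.9]
force: [-0.4, -0.2, 0.3]
opening: 0.0877
```

Emit:
jog_arm([
  [0,0,0,0],
  [0,0,0,0],
  [0,0,0,0],
  [0,0,0,0],
  [0,0,0,0],
  [0,0,0,0],
  [0,0,0,0],
  [0,0,0,0],
  [0,0,0,0],
  [0,0,0,0],
], fingers=60)

```text
clock: 5.8
tool_pos: [0.5113, 0.2232, 0.1246]
orientation: [-180.0, 0.0, -155.8]
force: [-0.1, -0.3, 0.5]
opening: 0.0598
```

Run:
```python
from h import *
im,C,o=grab("scene"); im2,C2,_=grab("side");w,_,_=grab("wrist")
print(o['tool_pos'],o['opening'])
save(np.hstack([cv2.resize(im[120:250,320:450],(400,400)),cv2.resize(im2[150:290,200:340],(400,400))]),'c6.png')
save(w,'w3.png')
```

```text
[0.51131234 0.22317064 0.12459924] 0.05981322536342593
```

View pics/c6.png

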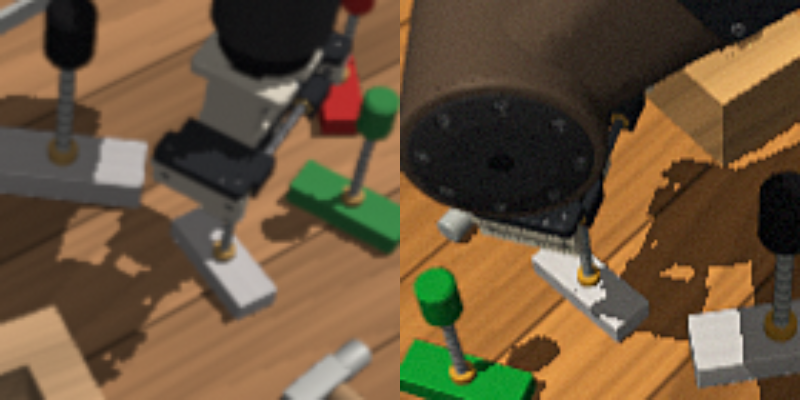

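View pics/w3.png

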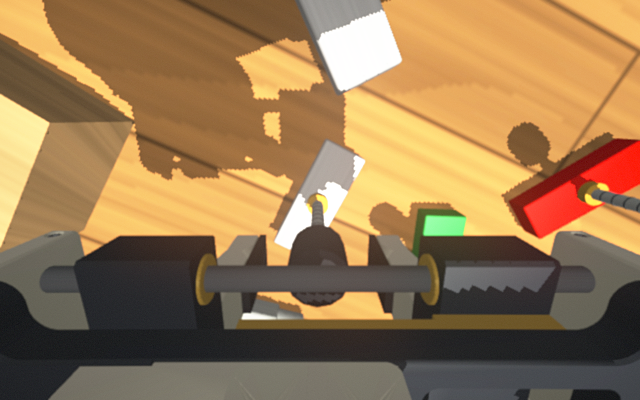

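The knob sits between the pads, centred at about (318,265). I'll close on it and lift.

Emit:
jog_arm([
  [0,0,0,0],
  [0,0,0,0],
  [0,0,0,0],
  [0,0,0,0],
  [0,0,0,0],
  [0,0,0,0],
  [0,0,0,0],
  [0,0,0,0],
  [0,0,0,0],
  [0,0,0,0],
], fingers=20)

```text
clock: 6.78
tool_pos: [0.5113, 0.2232, 0.1246]
orientation: [180.0, 0.0, -155.8]
force: [-0.3, 1.0, 0.3]
opening: 0.0314
```

Emit:
jog_arm([
  [0,0,5,0],
  [0,0,10,0],
  [0,0,20,0],
  [0,0,25,0],
  [0,0,25,0],
  [0,0,25,0],
  [0,0,25,0],
  [0,0,20,0],
  [0,0,10,0],
  [0,0,0,0],
])

```text
clock: 7.62
tool_pos: [0.5121, 0.2236, 0.2925]
orientation: [179.9, 0.3, -155.8]
force: [1.0, 0.0, -2.5]
opening: 0.0315
```

Run:
```python
from h import *
im,C,o=grab("scene"); im2,C2,_=grab("side")
print(o['tool_pos'],o['opening'],o['force'])
save(np.hstack([cv2.resize(im[70:230,320:480],(400,400)),cv2.resize(im2[130:290,200:360],(400,400))]),'c7.png')
```

```text
[0.51212535 0.2235924  0.29248774] 0.03152273201065199 [ 1.03232286  0.03846765 -2.50268862]
```

View pics/c7.png

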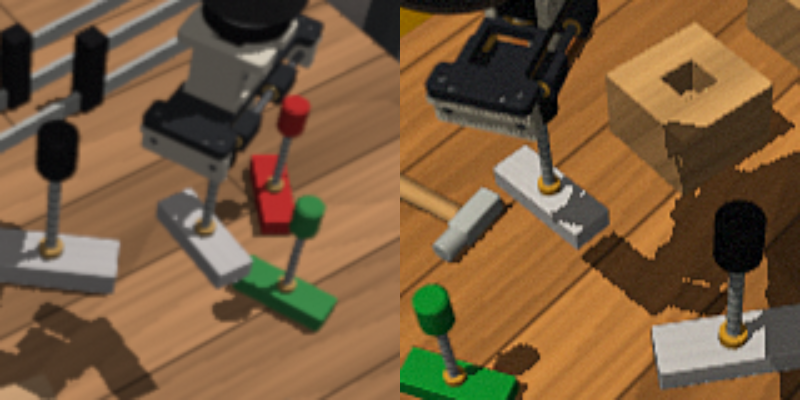

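Emit:
jog_arm([
  [4,-20,0,0],
  [5,-40,0,0],
  [5,-40,0,0],
  [5,-40,0,0],
  [5,-40,0,0],
  [5,-40,0,0],
  [5,-40,0,0],
  [5,-40,0,0],
  [5,-40,0,0],
  [0,-40,0,0],
])

```text
clock: 8.55
tool_pos: [0.5548, -0.1587, 0.2873]
orientation: [179.9, -0.2, -155.8]
force: [1.2, 0.7, -2.9]
opening: 0.0316
```

Emit:
jog_arm([
  [0,-40,0,0],
  [0,-35,0,0],
  [0,-25,0,0],
  [0,-12,0,0],
  [0,-5,0,0],
  [0,0,0,0],
  [0,0,0,0],
  [0,0,0,0],
  [0,0,0,0],
  [0,0,0,0],
])

```text
clock: 9.38
tool_pos: [0.5556, -0.2728, 0.2898]
orientation: [-180.0, 0.0, -155.7]
force: [0.5, 0.3, -3.1]
opening: 0.0311
```

Run:
```python
from h import *
im,C,o=grab("scene"); im2,C2,_=grab("side");w,W,_=grab("wrist")
print(o['tool_pos'],o['orientation'],o['opening'],o['force'])
save(np.hstack([cv2.resize(im[190:350,160:320],(400,400)),cv2.resize(im2[50:210,300:460],(400,400))]),'c8.png')
save(w,'w4.png')
```

```text
[ 0.55555027 -0.27278271  0.28978129] [-1.79994131e+02  2.24743923e-02 -1.55749778e+02] 0.03111927000894153 [ 0.54352831  0.25304772 -3.11600918]
```

View pics/c8.png

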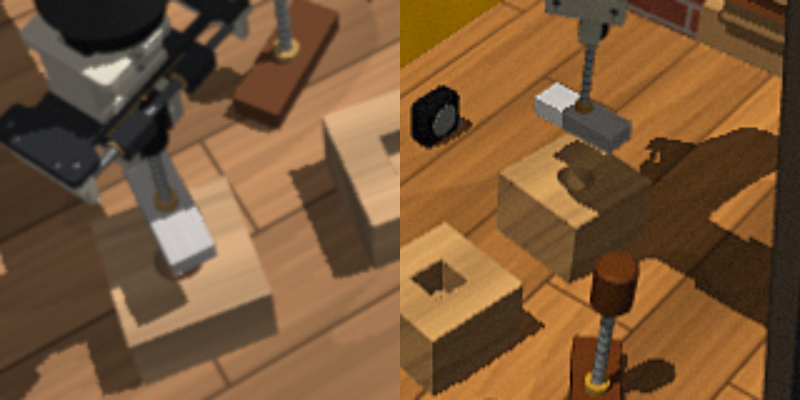

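View pics/w4.png

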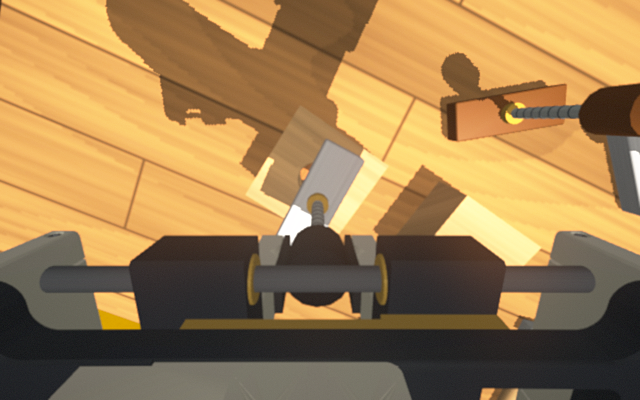

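Run:
```python
from h import *
_,W,o=grab("wrist"); im=cv2.imread('pics/w4.png')[:,:,::-1].copy()
save(cv2.resize(im[130:250,250:390],(700,600),interpolation=2),'c9.png')
zs=o['tool_pos'][2]-.1246
print(onz(W,[(317.3,203)],zs+.032)-o['tool_pos'],proj(W,o['tool_pos']+[[0,0,.032-.1246],[0,0,0.024-.1246]]))
```

```text
[[-0.00161253 -0.00088071 -0.0926    ]] [[317.45876202 204.95237465]
 [317.46286827 202.47244975]]
```

View pics/c9.png

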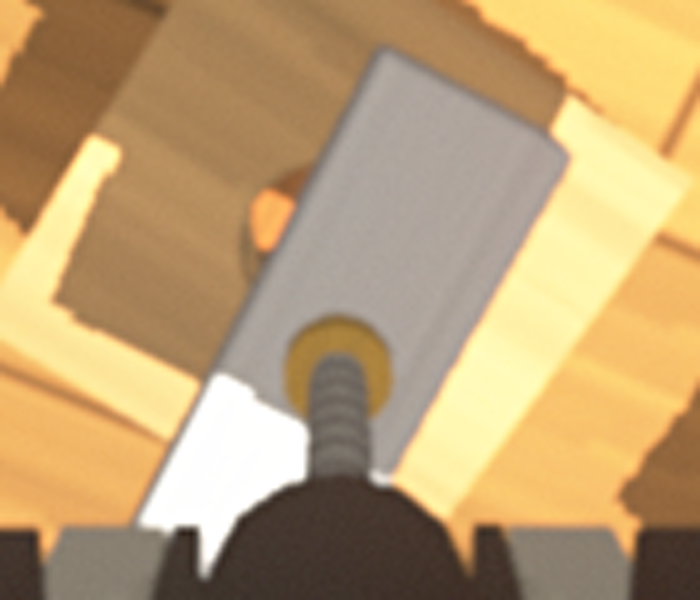

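Emit:
jog_arm([
  [1.5,-1.5,0,0],
  [0,0,-8,0],
  [0,0,-12,0],
  [0,0,-12,0],
  [0,0,-12,0],
  [0,0,-12,0],
  [0,0,-8,0],
  [0,0,-4,0],
  [0,0,0,0],
  [0,0,0,0],
])

```text
clock: 10.42
tool_pos: [0.557, -0.2755, 0.2217]
orientation: [-180.0, -0.0, -155.8]
force: [0.2, 0.0, -3.3]
opening: 0.0315
```

Run:
```python
from h import *
im,C,o=grab("scene"); im2,C2,_=grab("side");w,W,o=grab("wrist")
print(o['tool_pos'],o['orientation'],o['opening'],o['force'])
save(np.hstack([cv2.resize(im[220:350,170:300],(400,400)),cv2.resize(im2[80:190,320:430],(400,400))]),'c10.png')
save(w,'w5.png')
save(cv2.resize(w[120:250,220:410],(800,547),interpolation=2),'c11.png')
print(proj(W,[[.5561,-.2752,.09+.032]]))
```

```text
[ 0.55728071 -0.2755117   0.22238321] [-1.79946211e+02  5.56845583e-02 -1.55829783e+02] 0.03116264847364883 [ 0.13882049  0.75263624 -2.78362892]
[[318.37359684 201.49182765]]
```

View pics/c10.png

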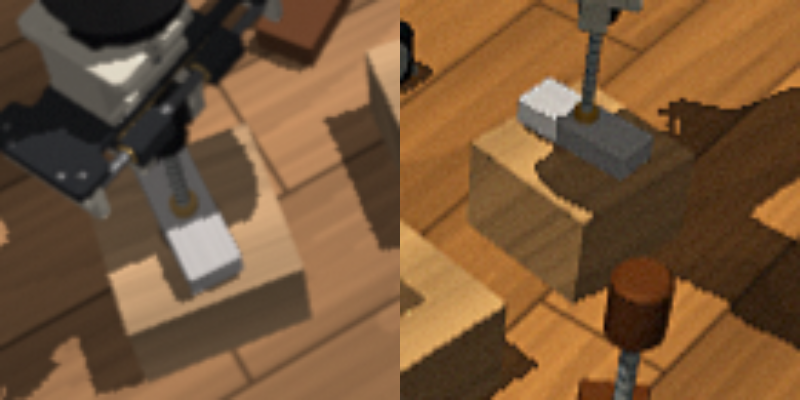

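View pics/c11.png

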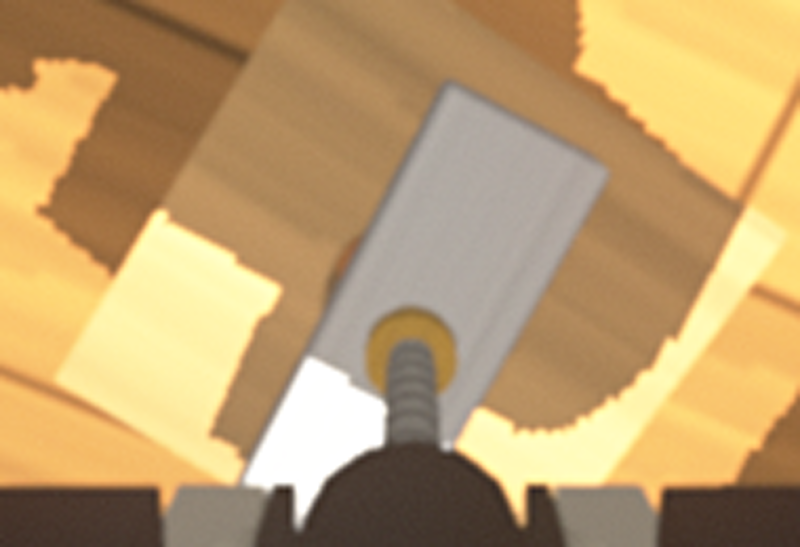

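Emit:
jog_arm([
  [0,1.2,0,0],
  [0,0,-2,0],
  [0,0,-2,0],
  [0,0,-2,0],
  [0,0,-1,0],
  [0,0,-1,0],
  [0,0,-1,0],
  [0,0,-1,0],
  [0,0,0,0],
  [0,0,0,0],
])

```text
clock: 11.4
tool_pos: [0.5568, -0.2741, 0.2116]
orientation: [180.0, -0.0, -155.8]
force: [-2.0, -0.1, 0.7]
opening: 0.031
```

Run:
```python
from h import *
w,W,o=grab("wrist");im2,_,_=grab("side")
print(o['tool_pos'],o['orientation'],o['opening'],o['force'])
save(np.hstack([cv2.resize(w[130:250,260:380],(400,400),interpolation=2),cv2.resize(im2[80:190,320:430],(400,400))]),'c12.png')
print((proj(W,[[.5561,-.2752,.09+.032],[.5561,-.2752,.09+.024]])-[260,130]+.5)/.3)
```

```text
[ 0.55676999 -0.27410899  0.21160072] [ 1.79999055e+02 -3.22856243e-04 -1.55831361e+02] 0.030990371327018134 [-1.97778328 -0.06971847  0.71667653]
[[190.42054094 251.06484321]
 [190.50895159 242.723677  ]]
```

View pics/c12.png

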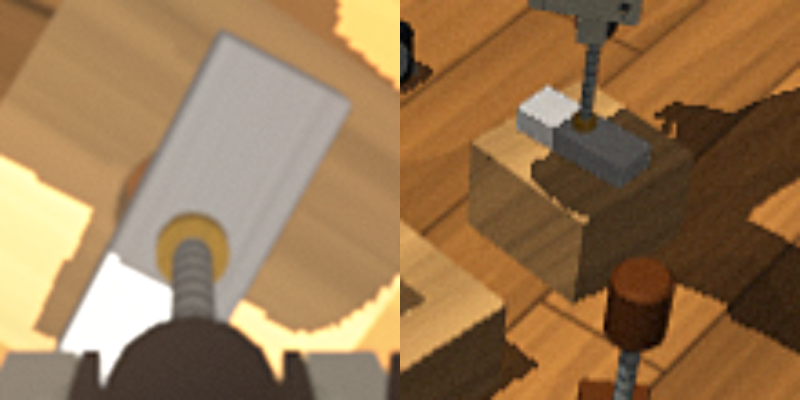

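The stock is seated: the force on the tool has gone from -3 N to +0.7 N, and the collar is within about 1 mm of the bore axis. Next I'll push the rod down.

Emit:
jog_arm([
  [0,0,-3,0],
  [0,0,-4,0],
  [0,0,-4,0],
  [0,0,-4,0],
  [0,0,-4,0],
  [0,0,-4,0],
  [0,0,-4,0],
  [0,0,-4,0],
  [0,0,-2,0],
  [0,0,0,0],
])

```text
clock: 12.33
tool_pos: [0.5567, -0.274, 0.1778]
orientation: [180.0, -0.0, -155.8]
force: [-0.2, 1.4, -2.0]
opening: 0.031
```

Emit:
jog_arm([
  [0,0,-0.5,0],
  [0,0,-0.5,0],
  [0,0,-0.5,0],
  [0,0,-0.5,0],
  [0,0,-0.5,0],
  [0,0,-0.5,0],
  [0,0,-0.5,0],
  [0,0,-0.5,0],
  [0,0,-0.5,0],
  [0,0,-0.5,0],
])

```text
clock: 13.17
tool_pos: [0.5567, -0.2741, 0.1735]
orientation: [180.0, -0.0, -155.8]
force: [-1.4, 1.6, 1.1]
opening: 0.0314
```

Emit:
jog_arm([
  [0,0,-0.5,0],
  [0,0,-0.5,0],
  [0,0,-0.5,0],
  [0,0,-0.5,0],
  [0,0,-0.5,0],
  [0,0,-0.5,0],
  [0,0,-0.5,0],
  [0,0,-0.5,0],
  [0,0,-0.5,0],
  [0,0,-0.5,0],
])

```text
clock: 14.0
tool_pos: [0.5568, -0.2741, 0.1685]
orientation: [180.0, -0.0, -155.8]
force: [-1.9, 1.1, 1.9]
opening: 0.0312
```

Run:
```python
from h import *
w,W,o=grab("wrist");im2,_,_=grab("side")
print(o['tool_pos'],o['orientation'],o['opening'],o['force'],o['moment'])
save(np.hstack([cv2.resize(w[100:300,220:420],(400,400),interpolation=2),cv2.resize(im2[80:190,320:430],(400,400))]),'c13.png')
```

```text
[ 0.55677553 -0.27410655  0.16850388] [ 1.79996828e+02 -3.24399593e-03 -1.55831935e+02] 0.031184420302301053 [-1.89736773  1.13796572  1.9367205 ] [0.50425678 0.69704607 0.02604271]
```

View pics/c13.png

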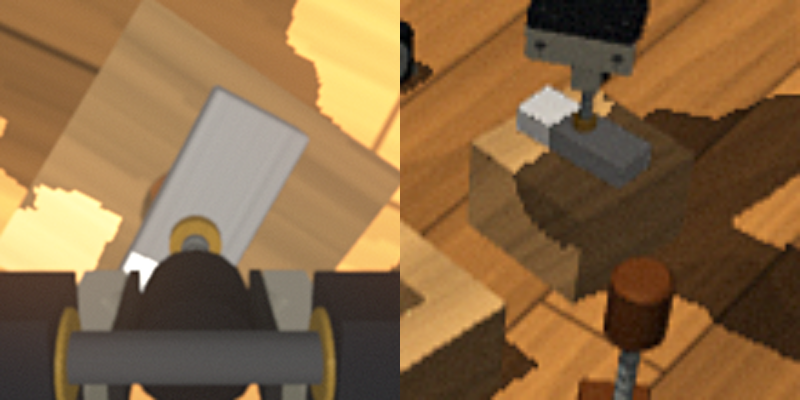

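The rod is sliding and the stock is staying put. I'll carry on down.

Emit:
jog_arm([
  [0,0,-0.5,0],
  [0,0,-0.5,0],
  [0,0,-0.5,0],
  [0,0,-0.5,0],
  [0,0,-0.5,0],
  [0,0,-0.5,0],
  [0,0,-0.5,0],
  [0,0,-0.5,0],
  [0,0,-0.5,0],
  [0,0,-0.5,0],
])

```text
clock: 14.93
tool_pos: [0.5572, -0.2743, 0.1645]
orientation: [-179.9, 0.0, -155.8]
force: [-3.1, 1.9, 10.3]
opening: 0.0314
```

Emit:
jog_arm([
  [0,0,-0.5,0],
  [0,0,-0.5,0],
  [0,0,0,0],
  [0,0,0,0],
  [0,0,0,0],
  [0,0,0,0],
  [0,0,0,0],
  [0,0,0,0],
  [0,0,0,0],
  [0,0,0,0],
])

```text
clock: 15.77
tool_pos: [0.5575, -0.2744, 0.1645]
orientation: [-179.9, 0.1, -155.8]
force: [-4.1, 4.0, 11.4]
opening: 0.0315
```

Run:
```python
from h import *
o=get_obs();print(o['tool_pos'],o['orientation'],o['opening'],o['force'],o['moment'])
```

```text
[ 0.55754847 -0.27438489  0.16449161] [-1.79894780e+02  9.12068532e-02 -1.55800462e+02] 0.03153082082103754 [-4.05219544  4.02129309 11.37551856] [ 1.4454382   1.51877214 -0.04461232]
```

Emit:
jog_arm([
  [0,0,0.5,0],
  [0,0,0.5,0],
  [0,0,0,0],
  [0,0,0,0],
  [0,0,0,0],
  [0,0,0,0],
  [0,0,0,0],
  [0,0,0,0],
  [0,0,0,0],
  [0,0,0,0],
])

```text
clock: 16.6
tool_pos: [0.5573, -0.2743, 0.1646]
orientation: [-179.9, 0.1, -155.8]
force: [-2.0, 1.6, 7.3]
opening: 0.0311
```

Emit:
jog_arm([
  [0,0,0,0],
  [0,0,0,0],
  [0,0,0,0],
  [0,0,0,0],
  [0,0,0,0],
  [0,0,0,0],
  [0,0,0,0],
  [0,0,0,0],
  [0,0,0,0],
  [0,0,0,0],
], fingers=80)

```text
clock: 17.43
tool_pos: [0.5568, -0.2741, 0.1636]
orientation: [-180.0, 0.0, -155.8]
force: [0.4, -0.7, -0.5]
opening: 0.0797
```

Run:
```python
from h import *
w,W,o=grab("wrist");im2,_,_=grab("side")
print(o['tool_pos'],o['opening'],o['force'])
save(np.hstack([cv2.resize(w[100:300,220:420],(400,400),interpolation=2),cv2.resize(im2[80:190,320:430],(400,400))]),'c14.png')
```

```text
[ 0.55684306 -0.27411581  0.16358493] 0.07968722542333531 [ 0.3977347 -0.7120832 -0.5128726]
```

View pics/c14.png

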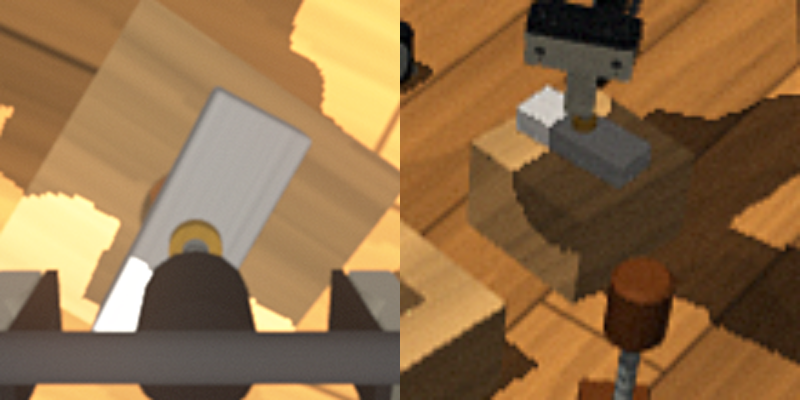

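The gauge is released and stands undisturbed. I'll raise the arm and move it off for a final check.

Emit:
jog_arm([
  [0,0,5,0],
  [0,0,15,0],
  [0,0,20,0],
  [0,0,25,0],
  [0,0,25,0],
  [0,0,25,0],
  [-10,-10,20,0],
  [-20,-25,10,0],
  [-20,-25,0,0],
  [-10,-10,0,0],
])

```text
clock: 18.37
tool_pos: [0.4954, -0.346, 0.3102]
orientation: [-179.9, 0.1, -155.9]
force: [-0.7, -0.4, -0.1]
opening: 0.0798
```

Emit:
jog_arm([
  [0,0,0,0],
  [0,0,0,0],
  [0,0,0,0],
  [0,0,0,0],
  [0,0,0,0],
  [0,0,0,0],
  [0,0,0,0],
  [0,0,0,0],
  [0,0,0,0],
  [0,0,0,0],
])

```text
clock: 19.2
tool_pos: [0.4969, -0.344, 0.3085]
orientation: [180.0, -0.0, -155.8]
force: [-0.3, -0.2, 0.6]
opening: 0.0803
```

Run:
```python
from h import *
w,W,o=grab("wrist");im2,C2,_=grab("side");im,C,_=grab("scene")
print(o['tool_pos'],o['opening'],o['force'],o['clock'])
P=[[.5561,-.2752,.122],[.5561,-.2752,.2]]
print(proj(W,P),proj(C,P),proj(C2,P))
save(w,'w9.png')
save(cv2.resize(w[140:260,270:410],(700,600),interpolation=2),'c16.png')
save(np.hstack([cv2.resize(im[220:350,170:300],(400,400)),cv2.resize(im2[70:180,320:430],(400,400))]),'c15.png')
```

```text
[ 0.49691218 -0.34404688  0.308535  ] 0.08029074209779144 [-0.2669232  -0.21344045  0.64105296] 19.2
[[347.39372388 245.11184657]
 [354.88928452 276.90452569]] [[229.23250414 284.50573032]
 [224.28973959 267.15953704]] [[370.12172043 111.54076316]
 [372.79001218  89.44336826]]
```

View pics/c15.png

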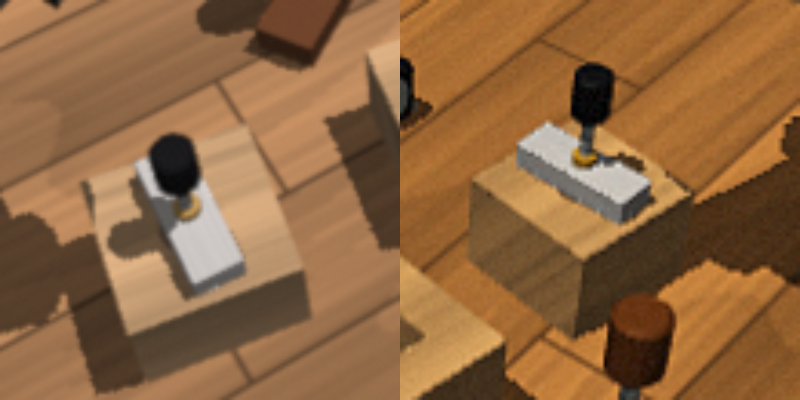

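View pics/c16.png

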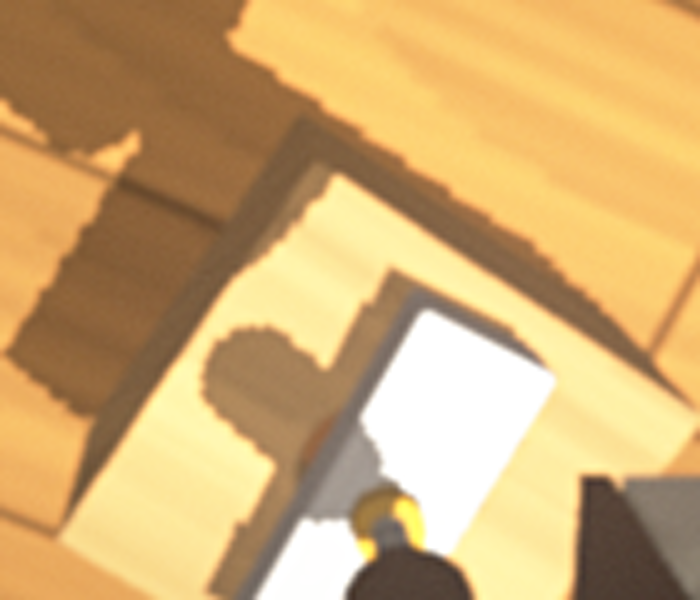

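```bash
python3 -c "
from h import *
print(close_job())"
```

```text
the job is handed in; nothing more can be done
None
```

I set the small silver depth gauge on the block with the round bore, pushed its rod to the bottom, let go and handed the job in at about 19 s. `close_job` gives no verdict.

- **Placing:** The stock's weight came off the gripper as it touched down. In the last wrist picture the collar is within about 1 px (roughly 1–1.5 mm) of the measured bore axis at (0.556, -0.275). The bar looks flat on the block's top face in all three views.
- **Depth:** The rod stopped hard at TCP z 0.1645, with 10–11 N on the tool, and did not move when commanded a further 1 mm down. That puts the bore at about 49 mm deep.
- **Letting go:** I eased the push to 7 N before opening, and the height held to within 0.1 mm. The gauge stayed standing, the arm is clear, and the tool force reads about zero.

**Checks that disagreed:** The scene and side cameras differed by about 10 mm in x. Their mean agreed with the wrist camera to about 1 mm, so I used the wrist camera's position. After release I did not measure the rod's height again; I only looked at the pictures.

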